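# Index the ferrule dividing stand and clamp it

## Robot

A 7-joint arm with a two-finger parallel gripper is mounted at the origin on the work surface. World frame = base frame: x ahead of the robot, y to its left, z up, the work surface at z = 0. Lengths are in mm, angles in rad, forces in N, time in s.
With the tool pointing down it reaches from about 400 to 900 mm from the base axis. Payload 5.6 kg.
Tool frame: the origin (TCP) lies at the very end of the fingers, on their centre line; the grasp point (between the pads) lies 19 mm behind it; z points along the fingers, y is the line along which they close (so a half turn about z gives the same grasp; the last joint's range is limited). The gripper opens to 92 mm and grips with 3 to 60 N. Pads are 20 mm wide; open, the fingers measure 128 mm over their backs; the gripper's body (75 mm by 189 mm) begins 69 mm behind the grasp point.
Start: joints at [-1.276, 0.468, -0.012, 1.603, 0.006, 1.071, -0.056], TCP at [215.46, 613.259, 185.092] pointing down, gripper open.
Joint ranges: [-2.53, 2.53], [-0.31, 2.02], [-1.57, 1.55], [0.28, 2.44], [-1.29, 4.43], [0.15, 1.84], [-2.92, 2.92]. Speed limits (rad/s): [2.57, 2.57, 3.14, 3.14, 3.14, 3.14, 3.14].

## Interface

Orientations are given as a unit quaternion [x, y, z, w].
In Python, from rig import telemetry, capture, calibration, close_job gives the robot as it stands. The module is installed in compiled form; this text tells all that it offers.
- The arm moves only by the tool play_rows, never from a script. Its argument "commands" is text: rows parted by semicolons, each of 5 numbers parted by spaces: the opening, from 0 (shut) to 1 (fully open), then the shift along the tool's x, y, z as a fraction of full scale, then the turn about the tool's z as a fraction of full scale. A call has exactly 8 rows; each row shifts and turns the commanded pose from where the row before left it, along the tool's axes as they then stand; what a row does not reach is not made up. Full scale, the value 1, is 200 mm for a shift and 90 degrees for a turn. A row lasts 1/8 s, in which the tool goes at most 62.5 mm and 10.7 degrees, less where a joint would pass 70% of its speed; a pose out of reach is approached as far as the arm can. A call with a number of a shift or a turn outside -1 to 1 is refused whole. A call with a gripper value outside its range is refused whole. The fingers move at their own pace and stop on an object; "grip_force" is the grip in N (left out, the last holds). Time passes only in rows, so rows that do not move let the fingers close, or fill a call up. It gives the time, the measured TCP pose, the force, the opening and the grip force at its end, in the units of the state.
- telemetry.get_obs(): the state, without advancing time (a new reading comes with each control period).
- capture(name): name is "scene" or "top"; returns (picture, depth): 400x640x3 uint8, red, green, blue; 400x640 float32, mm along the optical axis (not along the pixel's ray), 0 where there is no reading.
- calibration(name): a dict with "vfov" (degrees; the focal length in pixels is half the picture's height over the tangent of half this angle, whatever the lens; pixels are square), "cx", "cy" (the principal point, pixels), "cam_to_world" (4x4, takes a point from camera to world coordinates). Camera axes: x right, y down, z forward; pixel columns grow to the right and rows downward; lengths in mm; the calibration is good to about 2 mm. A picture is of the moment at which its call begins. calibration takes no time and is no camera call.
- close_job(): hands the job in; it is judged then, once.
The state is a dict: "clock": time; "q": joint angles; "dq": joint speeds; "joint_torque": joint torques, N m; "tcp_pos": TCP position; "ee_rot": TCP orientation; "force": force on the tool from outside, world axes, zero at the start; "torque": the same for the moment, N m; "opening": finger opening in mm; "grip_force": force on a finger pad.
Only numpy, scipy, OpenCV 4.12 (cv2) and the standard library are available. Lean on these libraries where they do the work, as an engineer would, in place of code of your own. Each camera call takes 0.05 s, during which the arm holds its last target. There are 200 camera calls.

## Task

Set the dividing stand for the next stamp on the ferrule: push an arm of its three-armed wheel round with a finger, either way, until the red arm points straight at the brass stud on the rim. Then push the blue clamp lever fully home, anticlockwise as seen from above, with the red arm still pointing at the stud. Leave the ferrule sitting on its spindle and the other things on the bench where they are.

Things in the scene. Friction and masses are not known exactly. Their poses are not given: they have to be found in the camera images.
- stand: Dividing stand fixed to the bench: dark steel disc, 250 mm diameter, 25 mm high, with an ear 50 mm wide that reaches to 185 mm from the centre along the stand's +y and carries the clamp lever. Origin: centre of the disc on the bench; z up.
- wheel_axis (a point): On the vertical axis of the wheel, at the height of its arms' centre lines, 65 mm above the bench. Three level round arms, 12 mm thick, 120 degrees apart, one red and two black, each with a 20 mm ball at its end; hub 44 mm diameter, top at 75 mm. There is free space below the arms down to the disc at 25 mm (the stud to 40 mm).
- wheel (a joint): Angle of the wheel on the stand, rad: 0 when the red arm points along the stand's +x, growing anticlockwise seen from above. It turns freely past a full turn either way; stiff enough to stay where it is left (0.15 N m, about 2.5 N at 65 mm from the axis).
- red_ball (a point): Centre of the ball at the end of the red arm, 88 mm from the wheel's axis and 65 mm above the bench.
- mark: Frame of the brass stud, fixed to the disc. Origin: centre of the disc on the bench; its x axis points from the disc's centre to the stud; z up.
- stud (a point): Top of the brass stud, 16 mm diameter, on the rim of the disc 113 mm from the wheel's axis; top 40 mm above the bench (below and outside the balls).
- clamp (a joint): Angle of the blue clamp lever, rad: about 0 to 0.2 when released (0 = pointing straight out from the disc, along the stand's +y), 1.2 when fully home against its stop; grows anticlockwise seen from above. Stays where it is left (0.12 N m). It does not brake the wheel.
- clamp_pivot (a point): On the vertical axis of the clamp lever, 155 mm from the wheel's axis along the stand's +y, 60 mm above the bench (the lever's mid height).
- clamp_tip (a point): Free end of the clamp lever, 75 mm from its pivot, 60 mm above the bench. The lever is a level blue bar 12 mm wide and 12 mm high, free below down to the bench beyond the ear and to the ear's top at 25 mm.
- ferrule: Loose brass ferrule (ring 34 mm outside, 24 mm inside, 26 mm high) round the wheel's 20 mm spindle, standing on the hub; top at 101 mm. Origin: centre of its underside.
- spare: Bystander: copper ferrule, 32 mm diameter, 30 mm high, standing loose. Origin under its centre.
- handle: Bystander: turned dark wooden stick handle, 40 mm diameter, 120 mm high, standing loose. Origin under its centre.
- punch_block: Bystander: loose dark wooden block, 60 x 140 x 60 mm, with steel punches standing in it to 105 mm. Origin under its centre.
- pot: Bystander: loose dark steel pot, 72 mm diameter, 55 mm high, with punches up to 85 mm. Origin under its centre.
- hammer: Bystander: hammer lying loose, 260 mm long, head 88 mm across, 26 mm high; origin under mid length, handle towards its -x.
- whetstone: Bystander: loose grey whetstone, 110 x 45 x 22 mm. Origin under its centre.

How it is judged:
By the outcome, as a careful person would: the job done as asked, in the order asked, and still so for the second after the job is handed in, with the robot touching nothing.
It also fails if it takes over 58 s, if anything falls off the work surface, if the arm or the gripper's body presses on something with over 40 N, if the wrist force passes 120 N, or if a joint passes its speed limit or range.

## Working session

There is one attempt and no reset: what is moved stays moved. The work goes in short steps, Python scripts to look and compute and a tool call to move; the robot and the scene stay as the last step left them, time stands still between calls to the robot, and variables do not carry over. Pictures are saved under pics/ and viewed, at most 10 in all, crops included, and the job is handed in when it is done.

Besides the shell and the picture viewer there is one more tool, called after "Request:" by a JSON object that holds its "fn" and its "kwargs", one argument or row to a line. play_rows: Moves the arm, as the interface text tells. Shift numbers are shares of 200 mm and turn numbers shares of 90 degrees, none past 1 either way. Its arguments: {"type":"object","properties":{"commands":{"type":"string"},"grip_force":{"type":"number"}},"required":["commands"]}

```bash
mkdir -p pics; cat > h.py <<'E'
import numpy as np, cv2
from rig import telemetry, capture, calibration
def cloud(name):
    img,d=capture(name); c=calibration(name)
    f=200/np.tan(np.radians(c["vfov"])/2)
    v,u=np.mgrid[0:400,0:640]
    P=np.stack([(u-c["cx"])/f*d,(v-c["cy"])/f*d,d],-1)
    T=np.array(c["cam_to_world"]); W=P@T[:3,:3].T+T[:3,3]
    W[d==0]=np.nan
    return img,W,c
def save(img,n): cv2.imwrite(f"pics/{n}.png",img[:,:,::-1])
E
python3 - <<'E'
from h import *
for n in("scene","top"):
    img,W,c=cloud(n); save(img,n+"0"); np.savez(n+"0",img=img,W=W); print(n,c)
print(telemetry.get_obs())
E
```

```text
scene {'vfov': 46.25626015560678, 'cx': 322.98845976159583, 'cy': 194.0293673005092, 'cam_to_world': array([[-7.41379269e-01,  4.12272768e-01, -5.29516708e-01,
         1.23880891e+03],
       [ 6.70851563e-01,  4.34430490e-01, -6.01022737e-01,
         7.86341496e+02],
       [-1.77471043e-02, -8.00812909e-01, -5.98651590e-01,
         8.33192401e+02],
       [ 0.00000000e+00,  0.00000000e+00,  0.00000000e+00,
         1.00000000e+00]])}
top {'vfov': 48.32799386247181, 'cx': 316.10065121128696, 'cy': 197.62801471135745, 'cam_to_world': array([[-1.22215752e-02, -9.97508618e-01,  6.94779796e-02,
         4.82777636e+02],
       [-9.99751144e-01,  1.08930976e-02, -1.94676794e-02,
         5.06932253e+01],
       [ 1.86623476e-02, -6.96986153e-02, -9.97393513e-01,
         1.61891944e+03],
       [ 0.00000000e+00,  0.00000000e+00,  0.00000000e+00,
         1.00000000e+00]])}
{'clock': 0.1, 'q': array([-1.27599461,  0.46830571, -0.01163138,  1.60351439,  0.0060084 ,
        1.07139202, -0.0562965 ]), 'dq': array([-9.71285120e-06, -1.31392816e-03, -1.63981923e-03, -1.60177001e-03,
        1.92104429e-04, -8.77321153e-04,  8.32585173e-04]), 'joint_torque': array([ 7.93751497e-04, -5.21643984e+01, -1.26760011e-02, -2.44367015e+01,
       -5.67785930e-02,  1.41044895e-02,  9.93170875e-05]), 'tcp_pos': array([215.28399419, 612.71480882, 184.23197508]), 'ee_rot': array([ 1.68114434e-01,  9.85767168e-01, -7.88438847e-04, -7.91121840e-05]), 'force': array([-0.06337191,  0.74986186, -0.21973622]), 'torque': array([ 0.00912711,  0.02192337, -0.0038714 ]), 'grip_force': 0.0, 'opening': 91.86832188236293}
```

View pics/top0.png

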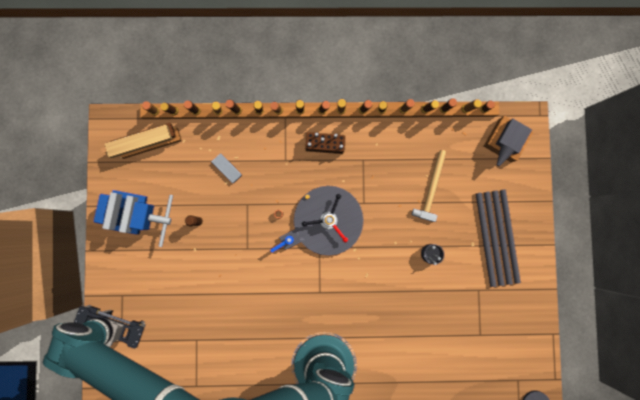

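View pics/scene0.png

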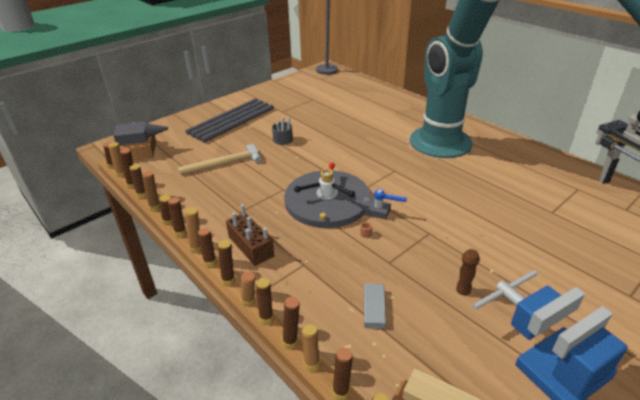

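The top view shows the disc centred near (328,221), the red ball near (345,241), the stud near (307,197), the lever from (290,240) to (262,258) and the copper spare at (276,215). The scene view shows the disc near (328,198), the stud at (323,216), the red ball at (332,166) and the lever tip at (405,198).

```bash
cat > m.py <<'E'
from h import *
from scipy.optimize import least_squares
def sel(W,c,r,z0,z1):
    return (np.hypot(W[...,0]-c[0],W[...,1]-c[1])<r)&(W[...,2]>z0)&(W[...,2]<z1)
def run(n,img,W,c0=(452,10)):
    hsv=cv2.cvtColor(img,cv2.COLOR_RGB2HSV).astype(int); H,S,V=[hsv[...,i] for i in range(3)]
    near=np.hypot(W[...,0]-c0[0],W[...,1]-c0[1])<260
    out={}
    for k,m in dict(red=near&((H<6)|(H>174))&(S>170)&(V>90)&(W[...,2]>45),
                    blue=near&(H>100)&(H<125)&(S>150)&(W[...,2]>35),
                    stud=near&(H>12)&(H<32)&(S>110)&(W[...,2]>29)&(W[...,2]<48)).items():
        P=W[m]; out[k]=P
        print(n,k,len(P), np.median(P,0).round(1) if len(P) else '')
    return out
E
python3 - <<'E'
from m import *
for n in("top","scene"):
    d=np.load(n+"0.npz"); img,W=d["img"],d["W"]
    # disc: points z 18..32
    m=(W[...,2]>18)&(W[...,2]<32)&(np.hypot(W[...,0]-430,W[...,1]-0)<300)
    m=cv2.morphologyEx(m.astype(np.uint8),cv2.MORPH_OPEN,np.ones((3,3)))
    k,l,s,c=cv2.connectedComponentsWithStats(m); i=1+np.argmax(s[1:,4]); P=W[l==i]
    print(n,"disc",s[i],P.min(0).round(),P.max(0).round(),np.median(P[:,2]))
    c0=(P[:,0].mean(),P[:,1].mean()); print(c0)
    cs=cv2.findContours((l==i).astype(np.uint8),0,1)[0]; cs=max(cs,key=len)[:,0]
    Q=W[cs[:,1],cs[:,0]][:,:2]
    r=least_squares(lambda p:np.hypot(*(Q-p).T)-125,c0,loss='soft_l1',f_scale=2); print("circle",r.x)
    o=run(n,img,W,r.x)
    hub=W[sel(W,r.x,30,69,80)]; fer=W[sel(W,r.x,30,95,108)]; print("hub",hub.mean(0),len(hub),"fer",fer.mean(0) if len(fer) else 0,len(fer))
    for k in('red','stud'):
        for p in o[k]:
            q=p[:2]-r.x; print(k,p.round(),np.hypot(*q).round(),np.degrees(np.arctan2(q[1],q[0])).round(1))
    for p in o['blue'][::3]: print('blue',p.round(), (p[:2]-r.x).round())
    x0,y0=(265,165) if n=="top" else (270,140)
    w,h=(120,110) if n=="top" else (160,110)
    cv2.imwrite(f"pics/{n}z.png",cv2.resize(img[y0:y0+h,x0:x0+w,::-1],None,fx=5,fy=5,interpolation=cv2.INTER_CUBIC)[:600,:800])
E
```

```text
top disc [ 287  186   77   69 2924] [ 392. -148.   18.] [636. 125.  32.] 25.675443969375237
(np.float64(508.3789316469757), np.float64(-22.12674130440398))
circle [509.96000864 -23.07312023]
top red 58 [461.6 -64.3  71.7]
top blue 90 [434.7 133.3  69.5]
top stud 26 [598.7  48.6  39. ]
hub [512.73694372 -22.33675719  75.09813773] 59 fer [513.4334128  -24.05977759 100.03768294] 51
red [491. -41.  69.] 26.0 -136.9
red [491. -44.  68.] 28.0 -131.7
red [488. -40.  75.] 28.0 -142.4
red [488. -44.  71.] 30.0 -136.9
red [488. -48.  67.] 33.0 -132.3
red [484. -44.  66.] 33.0 -140.6
red [484. -47.  70.] 35.0 -136.7
red [484. -50.  75.] 38.0 -133.2
red [481. -44.  65.] 36.0 -144.2
red [481. -47.  79.] 38.0 -141.0
red [481. -51.  73.] 40.0 -136.7
red [481. -54.  70.] 43.0 -133.2
red [477. -47.  73.] 40.0 -143.7
red [477. -50.  74.] 43.0 -140.0
red [477. -54.  71.] 45.0 -136.5
red [477. -58.  68.] 48.0 -133.3
red [474. -51.  70.] 45.0 -142.6
red [474. -54.  71.] 48.0 -139.4
red [474. -57.  78.] 50.0 -136.8
red [470. -54.  76.] 50.0 -142.3
red [470. -57.  73.] 52.0 -139.2
red [470. -61.  72.] 55.0
[... 5642 characters left out ...]
  65.] [-77. 152.]
blue [430. 148.  64.] [-84. 157.]
blue [460. 117.  59.] [-54. 126.]
blue [460. 127.  64.] [-54. 136.]
blue [453. 132.  63.] [-61. 141.]
blue [443. 134.  60.] [-71. 143.]
blue [439. 141.  61.] [-75. 150.]
blue [430. 144.  58.] [-84. 153.]
blue [428. 153.  62.] [-86. 162.]
blue [423. 160.  63.] [-91. 169.]
blue [462. 123.  60.] [-52. 132.]
blue [457. 129.  60.] [-57. 138.]
blue [433. 150.  60.] [-81. 159.]
blue [431. 159.  64.] [-83. 168.]
blue [423. 163.  61.] [-91. 172.]
blue [417. 169.  62.] [-97. 178.]
blue [412. 175.  62.] [-102.  184.]
blue [426. 166.  61.] [-88. 175.]
blue [419. 171.  61.] [-94. 180.]
blue [417. 179.  64.] [-97. 188.]
blue [418. 180.  61.] [-96. 189.]
```

View pics/topz.png

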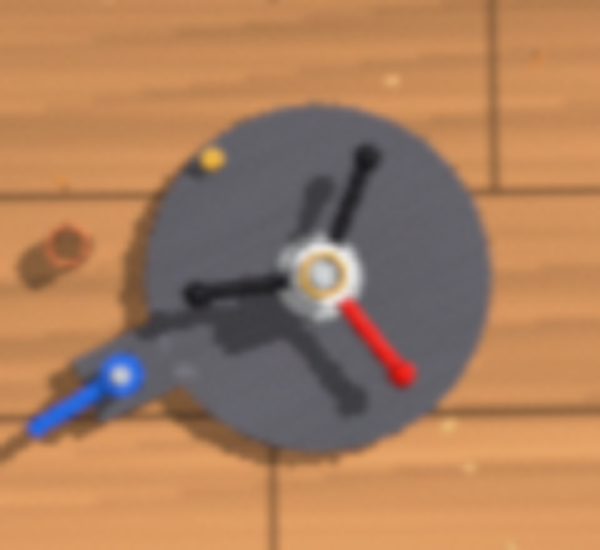

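View pics/scenez.png

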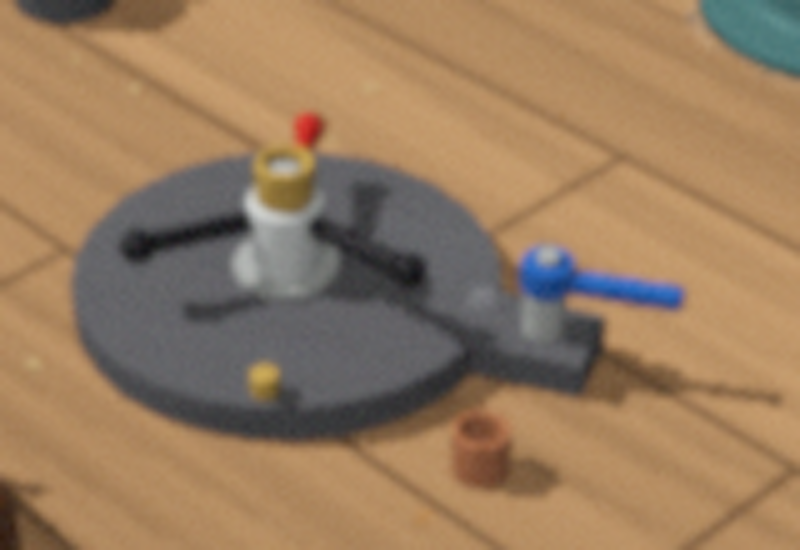

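The zoomed top view shows the stud up-left of the axis, the red arm pointing down-right (almost opposite the stud) and the lever down-left. The scene zoom confirms the layout. Next I'll get sub-pixel angles using rays at the known heights.

```bash
cat > a.py <<'E'
from h import *
from scipy.optimize import least_squares
from scipy.ndimage import map_coordinates
def meas(n,img,axis=None,verbose=True):
    c=calibration(n); f=200/np.tan(np.radians(c["vfov"])/2); T=np.array(c["cam_to_world"])
    def ray(u,v,z):
        d=np.stack([(u-c["cx"])/f,(v-c["cy"])/f,np.ones(len(u))],-1)@T[:3,:3].T
        return (T[:3,3]+d*((z-T[2,3])/d[:,2])[:,None])[:,:2]
    def proj(P):
        q=(P-T[:3,3])@T[:3,:3]; return q[:,0]/q[:,2]*f+c["cx"],q[:,1]/q[:,2]*f+c["cy"]
    I=img.astype(float); R,G,B=I[...,0],I[...,1],I[...,2]; v,u=np.mgrid[0:400,0:640]
    S=1-I.min(-1)/(I.max(-1)+1)
    c0=np.array([512.,-23.]) if axis is None else np.array(axis)
    if axis is None:
        a=np.radians(np.arange(-180,180,3)); a=a[(np.abs((np.degrees(a)-114+180)%360-180)>22)&(np.abs(np.degrees(a)-41)>10)]
        for _ in range(3):
            r=np.arange(112,138,.5); P=c0[None,None]+r[None,:,None]*np.stack([np.cos(a),np.sin(a)],-1)[:,None]
            U,V=proj(np.concatenate([P.reshape(-1,2),np.full((P.shape[0]*P.shape[1],1),25.)],1))
            s=map_coordinates(S,[V,U],order=1).reshape(len(a),-1)
            g=np.clip(np.gradient(s,axis=1),0,None)**2; re=(g*r).sum(1)/g.sum(1)
            E=c0+re[:,None]*np.stack([np.cos(a),np.sin(a)],-1)
            o=least_squares(lambda p:np.hypot(*(E-p[:2]).T)-p[2],[*c0,125],loss='soft_l1',f_scale=1); c0=o.x[:2]
        if verbose: print("disc",o.x.round(2))
    def blob(w,z,ctr,rad):
        X=ray(u.ravel().astype(float),v.ravel().astype(float),z); w=w.ravel()*(np.hypot(*(X-ctr).T)<rad); k=w>0
        return X[k],w[k]
    res={"axis":c0}
    X,w=blob(np.clip(R-1.0*G-.6*B-0,0,None)*((R>90)&(G<.45*R)&(B<.5*R)),65,c0,115)
    if len(w)>3:
        m=np.average(X,axis=0,weights=w); q=m-c0
        _,V_=np.linalg.eigh(np.cov((X-m).T,aweights=w)); d=V_[:,1]*np.sign(V_[:,1]@q)
        rr=np.hypot(*(X-c0).T)
        res["red"]=np.degrees(np.arctan2(q[1],q[0])); 
        if verbose: print(n,"red",len(w),m.round(1),"ang",res["red"].round(2),"pca",np.degrees(np.arctan2(d[1],d[0])).round(2),"rmax",rr.max().round(1))
    X,w=blob(np.clip(R-1.5*B-20,0,None)*(S>.5),40,c0+113*np.array([np.cos(.71),np.sin(.71)]),17)
    k=np.hypot(*(X-c0).T)<124; X,w=X[k],w[k]
    if len(w)>3:
        m=np.average(X,axis=0,weights=w); q=m-c0; res["stud"]=np.degrees(np.arctan2(q[1],q[0]))
        if verbose: print(n,"stud",len(w),m.round(1),"r",np.hypot(*q).round(1),"ang",res["stud"].round(2))
    X,w=blob(np.clip(B-1.5*R,0,None)*(B>90),62,c0+np.array([-85,150]),90)
    if len(w)>3:
        m=np.average(X,axis=0,weights=w); far=np.argsort(np.hypot(*(X-c0).T))
        rr=np.hypot(*(X-np.array([448,119])).T); t=rr>20
        d=np.average(X[t],axis=0,weights=w[t])-[448,119]
        if verbose: print(n,"blue",len(w),m.round(1),"tail ang",np.degrees(np.arctan2(d[1],d[0])).round(1),"rmax",rr.max().round(1), "piv-blob",np.average(X[rr<16],axis=0,weights=w[rr<16]).round(1))
    return res
E
python3 - <<'E'
from a import *
r=meas("top",np.load("top0.npz")["img"])
meas("scene",np.load("scene0.npz")["img"],r["axis"])
W=np.load("top0.npz")["W"]; I=np.load("top0.npz")["img"]
k=(np.hypot(W[...,0]-535,W[...,1]-118)<40)&(W[...,2]>22)
k&=(np.hypot(W[...,0]-512,W[...,1]+23)>130)
print("spare",k.sum(),W[k].mean(0),W[k].min(0),W[k].max(0))
E
```

```text
disc [513.2  -22.02 123.82]
top red 74 [464.4 -62.7] ang -140.16 pca -141.35 rmax 95.4
top stud 16 [597.6  52.9] r 112.9 ang 41.6
top blue 135 [434.  137.2] tail ang 124.5 rmax 72.3 piv-blob [446.7 118. ]
scene red 24 [446.1 -74.5] ang -141.96 pca -134.05 rmax 98.2
scene stud 14 [600.4  57.8] r 118.2 ang 42.45
scene blue 155 [436.8 140.1] tail ang 120.0 rmax 73.1 piv-blob [448.6 120.5]
spare 15 [537.42400178 146.11988358  28.75370436] [525.59806598 141.42592554  22.71120629] [550.95362264 155.7418865   36.85850046]
```

Request:
{"fn": "play_rows", "kwargs": {
  "commands": "0 0 0 0 -0.108; 0 0 0 0 -0.108; 0 -0.19 -0.175 0 0; 0 -0.19 -0.175 0 0; 0 -0.19 -0.175 0 0; 0 -0.19 -0.175 0 0; 0 -0.19 -0.175 0 0; 0 -0.19 -0.175 0 0",
  "grip_force": 20
}}

```text
clock: 1.1
tcp_pos: [444.7, 402.1, 184.8]
ee_rot: [-0.001, 1.0, -0.0, -0.0]
force: [1.0, 0.5, 0.3]
opening: 13.6
grip_force: 0.0
```

Request:
{"fn": "play_rows", "kwargs": {
  "commands": "0 0 -0.26 0 0; 0 0 -0.26 0 0; 0 0 -0.26 0 0; 0 0 -0.26 0 0; 0 0 -0.26 0 0; 0 0 -0.26 0 0; 0 0 -0.26 0 0; 0 0 -0.26 0 0"
}}

```text
clock: 2.1
tcp_pos: [444.0, -14.1, 185.1]
ee_rot: [-0.001, 1.0, 0.0, 0.0]
force: [1.2, 0.6, 0.5]
opening: 0.5
grip_force: 0.0
```

```bash
python3 - <<'E'
from a import *
print(telemetry.get_obs()["tcp_pos"])
img,d=capture("scene"); save(img,"s1"); cv2.imwrite("pics/s1z.png",cv2.resize(img[90:250,230:450,::-1],None,fx=3.5,fy=3.5))
# sweep plan
c=np.array([513.2,-22])
for th in range(175,381,10): print(th,(c+65*np.array([np.cos(np.radians(th)),np.sin(np.radians(th))])).round(1))
E
```

```text
[443.96717482 -14.05645237 185.06698345]
175 [448.4 -16.3]
185 [448.4 -27.7]
195 [450.4 -38.8]
205 [454.3 -49.5]
215 [460.  -59.3]
225 [467.2 -68. ]
235 [475.9 -75.2]
245 [485.7 -80.9]
255 [496.4 -84.8]
265 [507.5 -86.8]
275 [518.9 -86.8]
285 [530.  -84.8]
295 [540.7 -80.9]
305 [550.5 -75.2]
315 [559.2 -68. ]
325 [566.4 -59.3]
335 [572.1 -49.5]
345 [576.  -38.8]
355 [578.  -27.7]
365 [578.  -16.3]
375 [576.   -5.2]
```

View pics/s1z.png

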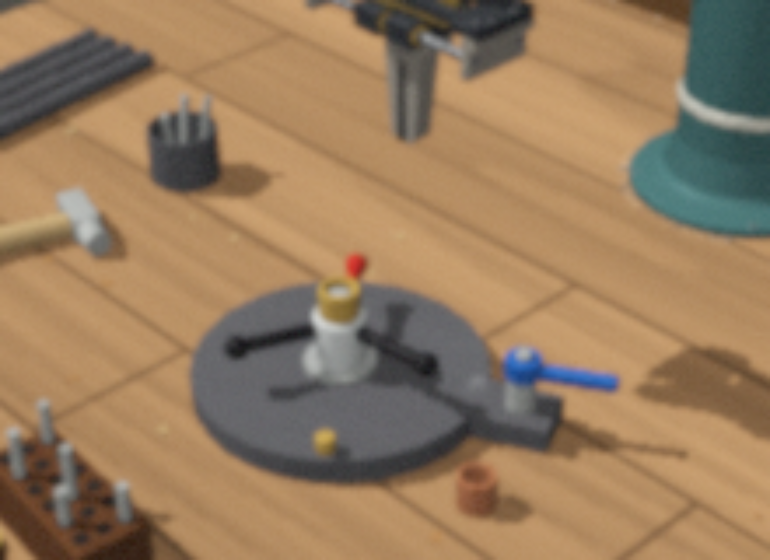

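The gripper hangs clear of the stand with its fingers shut, and the red ball is behind the ferrule as expected. I'll descend in the gap and start sweeping the red arm anticlockwise.

Request:
{"fn": "play_rows", "kwargs": {
  "commands": "0 0 0 0.225 0; 0 0 0 0.225 0; 0 0 0 0.225 0; 0 -0.022 -0.069 0 0; 0 -0.010 -0.056 0 0; 0 -0.019 -0.053 0 0; 0 -0.029 -0.049 0 0; 0 -0.036 -0.044 0 0"
}}

```text
clock: 3.15
tcp_pos: [468.7, -67.4, 50.9]
ee_rot: [-0.001, 1.0, 0.0, 0.001]
force: [-0.8, 0.2, -0.5]
opening: 0.1
grip_force: 0.0
```

```bash
python3 - <<'E'
from a import *
A=(513.2,-22)
img,d=capture("scene"); meas("scene",img,A); img2,d=capture("top"); meas("top",img2,A)
a=cv2.resize(img[140:250,270:430,::-1],None,fx=3.5,fy=3.5);b=cv2.resize(img2[165:275,265:385,::-1],None,fx=3.5,fy=3.5)
cv2.imwrite("pics/c2.png",cv2.resize(np.hstack([a,b]),None,fx=.8,fy=.8))
E
```

```text
scene red 8 [449.2 -68.3] ang -144.11 pca -159.57 rmax 88.0
scene stud 12 [601.   58.4] r 119.0 ang 42.48
scene blue 188 [435.2 141.9] tail ang 120.4 rmax 74.9 piv-blob [448.5 120.5]
top stud 16 [597.6  52.9] r 112.9 ang 41.61
top blue 131 [433.8 138.7] tail ang 124.5 rmax 72.3 piv-blob [447.7 118.3]
```

View pics/c2.png

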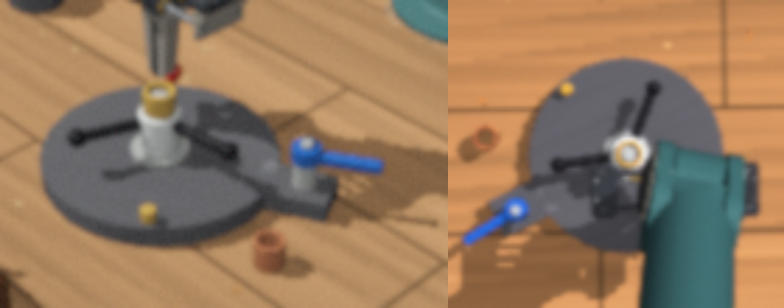

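The wheel seems nearly unmoved with the finger beside the red ball. I'll check where the fingertip really is against the images.

```bash
python3 - <<'E'
from h import *
o=telemetry.get_obs(); print(o["tcp_pos"],o["force"],o["torque"],o["q"].round(3))
img,W,c=cloud("scene"); f=200/np.tan(np.radians(c["vfov"])/2);T=np.array(c["cam_to_world"])
def pr(P): q=(np.array(P,float)-T[:3,3])@T[:3,:3]; return (q[:2]/q[2]*f+[c["cx"],c["cy"]]).round(1)
print("tcp",pr(o["tcp_pos"]),"red0",pr([445.8,-78.6,65]),"axis65",pr([513.2,-22,65]),"axis101",pr([513.2,-22,101]))
for v in range(150,176,2): print(v,[("%d,%d,%d"%tuple(W[v,u])) if W[v,u,0]==W[v,u,0] else "-" for u in range(318,342,3)])
E
```

```text
[468.97258822 -67.75761803  50.59282837] [-1.20693382 -0.77360776 -0.00341118] [ 0.02425187 -0.06583293 -0.01641855] [-0.121  0.378  0.229  2.142 -0.142  0.634  1.777]
tcp [326.9 173.2] red0 [330.1 164.8] axis65 [326.3 181.7] axis101 [326.1 171.1]
150 ['339,-255,-6', '479,-79,130', '481,-64,137', '481,-51,143', '471,-50,139', '461,-48,136', '293,-213,-7', '503,19,184']
152 ['351,-241,-3', '478,-81,121', '481,-64,131', '481,-52,136', '469,-52,131', '459,-50,127', '308,-197,-2', '497,13,173']
154 ['363,-228,0', '479,-80,116', '479,-67,121', '479,-54,128', '469,-52,124', '319,-201,-6', '322,-183,2', '499,15,168']
156 ['367,-223,-4', '476,-83,107', '478,-68,114', '480,-53,122', '471,-50,119', '329,-190,-5', '328,-177,0', '315,-176,-5']
158 ['379,-210,0', '481,-78,104', '480,-66,109', '479,-55,114', '473,-48,114', '340,-178,-2', '336,-168,0', '328,-162,-1']
160 ['385,-203,-2', '376,-198,-4', '481,-65,103', '479,-55,107', '469,-53,103', '346,-172,-5', '338,-166,-6', '335,-155,-2']
162 ['396,-190,0', '388,-185,0', '477,-69,93', '477,-57,98', '467,-55,95', '357,-161,-3', '347,-156,-5', '342,-147,-3']
164 ['403,-183,0', '390,-182,-6', '479,-68,87', '480,-54,94', '468,-54,89', '442,-69,70', '361,-142,0', '351,-138,-2']
166 ['408,-177,-3', '404,-166,0', '479,-68,80', '481,-52,89', '468,-54,82', '442,-69,63', '365,-138,-4', '355,-134,-7']
168 ['416,-169,-3', '407,-164,-5', '398,-159,-7', '397,-146,-1', '459,-64,66', '446,-65,59', '373,-129,-4', '365,-123,-5']
170 ['423,-160,-4', '418,-152,-2', '509,-35,96', '504,-27,98', '497,-23,96', '386,-130,-6', '384,-118,-1', '373,-115,-5']
172 ['455,-123,21', '524,-31,98', '510,-33,91', '502,-30,89', '505,-13,98', '425,-88,24', '418,-81,24', '410,-76,23']
174 ['466,-111,24', '531,-23,99', '517,-26,91', '514,-17,94', '510,-8,96', '426,-86,18', '422,-77,21', '416,-70,21']
```

```bash
python3 - <<'E'
from h import *
c=calibration("scene"); f=200/np.tan(np.radians(c["vfov"])/2);T=np.array(c["cam_to_world"])
def pr(P): q=(np.array(P,float)-T[:3,3])@T[:3,:3]; return (q[:2]/q[2]*f+[c["cx"],c["cy"]]).round(1)
print("s1 tcp predicted",pr([444,-14.1,185.1]),"corners",[pr([444+a,-14.1+b,185.1]).tolist() for a in(-10,10) for b in(-18,18)])
img,d=capture("scene"); 
s1=cv2.imread("pics/s1.png")
a=cv2.resize(s1[100:150,310:380],None,fx=5.5,fy=5.5,interpolation=0);b=cv2.resize(img[135:185,295:365,::-1],None,fx=5.5,fy=5.5,interpolation=0)
cv2.imwrite("pics/c3.png",np.hstack([a,b]))
E
```

```text
s1 tcp predicted [346.1 137.2] corners [[344.2, 133.7], [353.3, 138.4], [339.0, 136.2], [348.1, 140.9]]
```

View pics/c3.png

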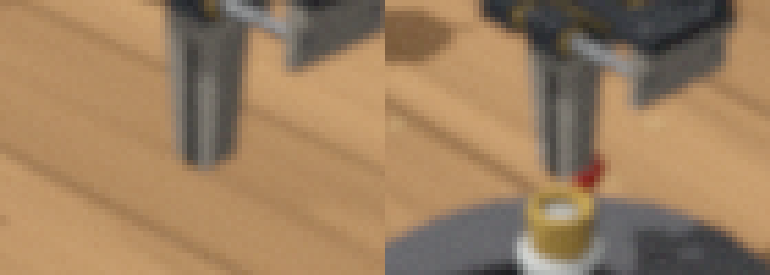

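In both views the fingertip is about 10 px (roughly 30 mm) higher than the reported TCP projects to. So the finger passed above the arm, which explains the lack of contact force. I'll go back to the gap, lower it 20 mm and measure the tip height directly.

Request:
{"fn": "play_rows", "kwargs": {
  "commands": "0 0.036 0.044 0 0; 0 0.029 0.049 0 0; 0 0.019 0.053 0 0; 0 0.010 0.056 0 0; 0 0.012 0.069 0 0; 0 0 0 0.05 0; 0 0 0 0.05 0; 0 0 0 0 0"
}}

```text
clock: 4.35
tcp_pos: [445.5, -13.0, 29.0]
ee_rot: [-0.0, 1.0, -0.0, -0.001]
force: [0.4, -0.4, 0.3]
opening: 0.5
grip_force: 0.0
```

```bash
python3 - <<'E'
from h import *
o=telemetry.get_obs(); p=o["tcp_pos"]; print(p,o["force"])
for n in("scene","top"):
    img,W,c=cloud(n)
    k=(abs(W[...,0]-p[0])<22)&(abs(W[...,1]-p[1])<28)&(W[...,2]>35)&(W[...,2]<150)
    P=W[k]; print(n,len(P))
    if len(P): print(np.sort(P[:,2])[:12].round(), P[P[:,2]<P[:,2].min()+30].mean(0).round(1))
    f=200/np.tan(np.radians(c["vfov"])/2);T=np.array(c["cam_to_world"])
    if n=="scene":
        for z in (0,20,30,40):
            q=(p+[10,18,z]-T[:3,3])@T[:3,:3]; print("near corner row if tip +",z,(q[:2]/q[2]*f+[c["cx"],c["cy"]]).round(1))
        cv2.imwrite("pics/c4.png",cv2.resize(img[130:210,290:400,::-1],None,fx=6,fy=6,interpolation=0))
E
```

```text
[445.46452515 -12.97874293  28.96158519] [ 0.39035776 -0.42349248  0.30931556]
scene 259
[54. 57. 57. 58. 58. 59. 60. 61. 61. 61. 61. 62.] [453.   -7.4  71.3]
near corner row if tip + 0 [347.3 187.7]
near corner row if tip + 20 [347.4 182.1]
near corner row if tip + 30 [347.4 179.3]
near corner row if tip + 40 [347.5 176.5]
top 0
```

View pics/c4.png

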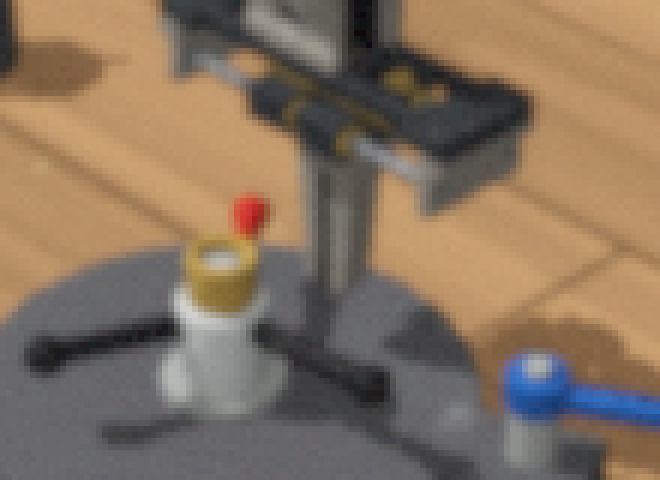

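The tip's near corner is at about (346,179), which matches a tip 30 mm above the reported TCP, so it is now at z≈59. I'll lower it another 10 mm and sweep anticlockwise.

Request:
{"fn": "play_rows", "kwargs": {
  "commands": "0 0 0 0.05 0; 0 -0.015 -0.074 0 0; 0 -0.010 -0.056 0 0; 0 -0.020 -0.053 0 0; 0 -0.028 -0.049 0 0; 0 -0.036 -0.044 0 0; 0 -0.043 -0.036 0 0; 0 -0.049 -0.029 0 0"
}}

```text
clock: 5.45
tcp_pos: [486.7, -81.1, 19.9]
ee_rot: [-0.001, 1.0, 0.0, -0.001]
force: [-2.0, 2.9, 0.4]
opening: 0.6
grip_force: 1.3
```

```bash
python3 - <<'E'
from a import *
A=(513.2,-22)
o=telemetry.get_obs(); p=o["tcp_pos"]; print(p,o["force"],np.degrees(np.arctan2(p[1]+22,p[0]-513.2)),np.hypot(p[1]+22,p[0]-513.2))
meas("scene",capture("scene")[0],A); meas("top",capture("top")[0],A)
E
```

```text
[486.73104356 -81.08342505  19.91043356] [-1.99546955  2.89033886  0.42299527] -114.13204201712173 64.74146098410823
scene red 58 [503.2 -88.7] ang -98.55 pca -100.81 rmax 96.7
scene stud 17 [599.5  57.8] r 117.5 ang 42.74
scene blue 189 [435.3 141.8] tail ang 120.5 rmax 74.9 piv-blob [448.6 120.6]
top stud 16 [597.6  52.9] r 112.9 ang 41.6
top blue 140 [434.1 136.2] tail ang 124.5 rmax 72.3 piv-blob [446.6 117.9]
```

Request:
{"fn": "play_rows", "kwargs": {
  "commands": "0 -0.054 -0.020 0 0; 0 -0.055 -0.010 0 0; 0 -0.057 0 0 0; 0 -0.055 0.010 0 0; 0 -0.054 0.020 0 0; 0 -0.049 0.028 0 0; 0 -0.044 0.036 0 0; 0 -0.036 0.044 0 0"
}}

```text
clock: 6.55
tcp_pos: [568.5, -58.9, 20.3]
ee_rot: [-0.0, 1.0, -0.0, 0.001]
force: [-2.9, -2.4, -0.2]
opening: 0.7
grip_force: 1.5
```

Request:
{"fn": "play_rows", "kwargs": {
  "commands": "0 -0.028 0.049 0 0; 0 -0.020 0.053 0 0; 0 -0.010 0.056 0 0; 0 0 0.057 0 0; 0 0 0 0 0; 0 0 0 0 0; 0 0 0 0 0; 0 0 0 0 0"
}}

```text
clock: 7.55
tcp_pos: [579.1, -15.7, 20.2]
ee_rot: [-0.001, 1.0, 0.0, 0.0]
force: [-0.1, 0.2, -0.3]
opening: 0.0
grip_force: 0.0
```

```bash
cat > st.py <<'E'
from a import *
A=(513.2,-22)
o=telemetry.get_obs(); p=o["tcp_pos"]; print(o["clock"],p,o["force"],np.degrees(np.arctan2(p[1]+22,p[0]-513.2)),np.hypot(p[1]+22,p[0]-513.2))
meas("scene",capture("scene")[0],A); meas("top",capture("top")[0],A)
E
python3 st.py
```

```text
7.55 [579.09468686 -15.7153076   20.16746246] [-0.10089183  0.21450226 -0.33349918] 5.448093976818945 66.19370902416784
scene red 58 [582.4  13.7] ang 27.26 pca 27.1 rmax 100.2
scene stud 13 [600.5  58.5] r 118.8 ang 42.66
scene blue 145 [437.9 139.8] tail ang 119.1 rmax 73.1 piv-blob [448.7 121.9]
top blue 123 [435.1 133.1] tail ang 125.5 rmax 70.4 piv-blob [445.3 117.3]
```

Request:
{"fn": "play_rows", "kwargs": {
  "commands": "0 0.006 0.030 0 0; 0 0.006 0.030 0 0; 0 0 0 0 0; 0 0 -0.040 0 0; 0 0 0 -0.25 0; 0 0 0 -0.25 0; 0 0.1 0.24 0 0; 0 0.1 0.24 0 0"
}}

```text
clock: 8.65
tcp_pos: [536.6, 85.1, 121.1]
ee_rot: [0.0, 1.0, 0.001, 0.001]
force: [0.3, 0.5, -1.0]
opening: 0.2
grip_force: 0.0
```

Request:
{"fn": "play_rows", "kwargs": {
  "commands": "0 0.1 0.24 0 0; 0 0.1 0.24 0 0; 0 0.1 0.24 0 0; 0 0.1 0.24 0 0; 0 0 0 0 0; 0 0 0 0 0; 0 0 0 0 0; 0 0 0 0 0"
}}

```text
clock: 9.65
tcp_pos: [456.8, 274.8, 120.1]
ee_rot: [0.0, 1.0, -0.0, 0.0]
force: [0.2, -0.4, -0.3]
opening: 0.5
grip_force: 0.0
```

```bash
python3 st.py; python3 - <<'E'
from a import *
i,_=capture("top"); j,_=capture("scene"); r=meas("top",i)
a=cv2.resize(i[165:275,265:385,::-1],None,fx=3.3,fy=3.3,interpolation=2);b=cv2.resize(j[140:250,270:390,::-1],None,fx=3.3,fy=3.3,interpolation=2)
cv2.imwrite("pics/c5.png",np.hstack([a,b]))
E
```

```text
9.65 [456.80838737 274.80544388 120.14813713] [ 0.15088195 -0.39621082 -0.26274215] 100.75770220198996 302.1150202977579
scene red 62 [568.6  19.4] ang 36.78 pca 35.59 rmax 100.8
scene stud 12 [600.9  58.3] r 118.9 ang 42.5
scene blue 155 [437.  140.1] tail ang 119.9 rmax 73.1 piv-blob [448.7 120.6]
top red 77 [565.6  14.2] ang 34.63 pca 35.69 rmax 96.2
top stud 16 [597.6  52.9] r 112.9 ang 41.6
top blue 134 [434.  137.2] tail ang 124.5 rmax 72.3 piv-blob [446.7 118. ]
disc [513.26 -22.06 123.78]
top red 77 [565.6  14.2] ang 34.71 pca 35.67 rmax 96.2
top stud 16 [597.6  52.9] r 112.9 ang 41.65
top blue 134 [434.  137.2] tail ang 124.5 rmax 72.3 piv-blob [446.7 118. ]
```

View pics/c5.png

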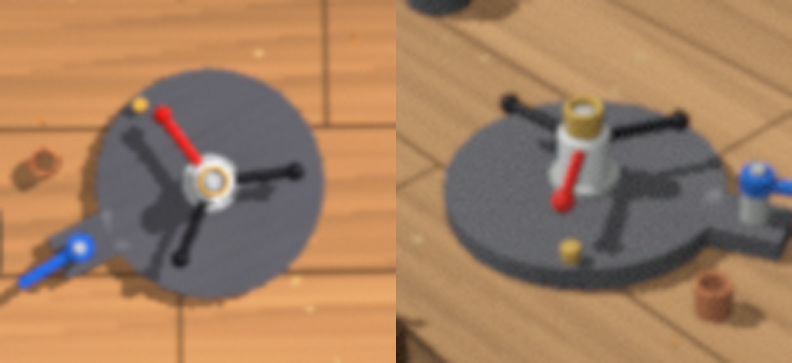

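The top view shows the red arm about 6° clockwise of the stud, with nothing else disturbed. I'll go back down behind the red arm and push the remaining ~6°.

Request:
{"fn": "play_rows", "kwargs": {
  "commands": "0 -0.1 -0.24 0 0; 0 -0.1 -0.24 0 0; 0 -0.1 -0.24 0 0; 0 -0.1 -0.24 0 0; 0 -0.1 -0.24 0 0; 0 -0.1 -0.245 0 0; 0 0 0 0.25 0; 0 0 0 0.25 0"
}}

```text
clock: 10.85
tcp_pos: [577.5, -13.9, 19.5]
ee_rot: [0.0, 1.0, 0.0, 0.001]
force: [0.5, 0.1, 0.0]
opening: 0.5
grip_force: 0.0
```

Request:
{"fn": "play_rows", "kwargs": {
  "commands": "0 0 0 0 0; 0 0 0.05 0 0; 0 0.014 0.038 0 0; 0 0 0 0 0; 0 0 0 0 0; 0 0 0 0 0; 0 0 0 0 0; 0 0 0 0 0"
}}

```text
clock: 11.85
tcp_pos: [573.8, 4.7, 20.1]
ee_rot: [-0.001, 1.0, 0.0, 0.0]
force: [1.4, -1.3, 0.5]
opening: 0.2
grip_force: 0.4
```

```bash
python3 st.py
```

```text
11.85 [573.81077013   4.6993116   20.06804253] [ 1.41433385 -1.28376475  0.46125792] 23.77370297936813 66.23079868949522
scene red 67 [566.4  28. ] ang 43.22 pca 43.2 rmax 103.1
scene stud 12 [601.   58.4] r 119.0 ang 42.5
scene blue 152 [436.  141.7] tail ang 119.9 rmax 73.1 piv-blob [448.3 121.5]
top blue 136 [433.3 137.8] tail ang 124.4 rmax 72.3 piv-blob [446.  117.6]
```

Request:
{"fn": "play_rows", "kwargs": {
  "commands": "0 0 -0.040 0 0; 0 0 -0.03 0 0; 0 0 0 -0.25 0; 0 0 0 -0.25 0; 0 0.1 0.24 0 0; 0 0.1 0.24 0 0; 0 0.1 0.24 0 0; 0 0.1 0.24 0 0"
}}

```text
clock: 12.95
tcp_pos: [492.7, 183.4, 120.2]
ee_rot: [-0.0, 1.0, -0.0, -0.0]
force: [0.9, 0.2, 0.2]
opening: 0.3
grip_force: 0.0
```

Request:
{"fn": "play_rows", "kwargs": {
  "commands": "0 0.1 0.24 0 0; 0 0.1 0.24 0 0; 0 0 0 0 0; 0 0 0 0 0; 0 0 0 0 0; 0 0 0 0 0; 0 0 0 0 0; 0 0 0 0 0"
}}

```text
clock: 13.95
tcp_pos: [453.5, 278.3, 120.1]
ee_rot: [-0.0, 1.0, -0.0, 0.0]
force: [-1.0, -0.4, 0.1]
opening: 0.5
grip_force: 0.0
```

```bash
python3 st.py; python3 st.py|grep red
python3 - <<'E'
from a import *
# average several frames; direct test in top: red line at z=65 vs stud at z=40
I=np.mean([capture("top")[0].astype(float) for _ in range(5)],0); print("avg"); r=meas("top",I)
J=np.mean([capture("scene")[0].astype(float) for _ in range(5)],0); meas("scene",J,r["axis"])
E
```

```text
13.95 [453.51925562 278.29013009 120.12524494] [-0.98465449 -0.40727801  0.07388766] 101.24069859869493 306.1632791138114
scene red 64 [562.5  25. ] ang 43.6 pca 42.48 rmax 99.2
scene stud 12 [600.9  58.4] r 119.0 ang 42.5
scene blue 155 [437. 140.] tail ang 119.9 rmax 73.1 piv-blob [448.7 120.6]
top red 77 [561.   20.6] ang 41.66 pca 42.91 rmax 97.1
top stud 18 [597.   52.4] r 112.1 ang 41.58
top blue 134 [433.9 137.3] tail ang 124.5 rmax 72.3 piv-blob [446.7 118. ]
scene red 64 [562.5  25. ] ang 43.62 pca 42.54 rmax 99.2
top red 77 [561.   20.6] ang 41.66 pca 42.89 rmax 97.1
avg
disc [513.28 -22.08 123.76]
top red 77 [561.   20.6] ang 41.77 pca 42.89 rmax 97.1
top stud 18 [597.1  52.4] r 112.1 ang 41.64
top blue 135 [433.9 137.2] tail ang 124.5 rmax 72.3 piv-blob [446.7 118. ]
scene red 63 [562.5  25. ] ang 43.75 pca 42.64 rmax 99.1
scene stud 12 [600.9  58.4] r 119.0 ang 42.56
scene blue 154 [437. 140.] tail ang 119.9 rmax 73.1 piv-blob [448.6 120.6]
```

Red points at about 42.3° and the stud at about 41.8°, so they agree within the measuring error. Next is the clamp lever.

Request:
{"fn": "play_rows", "kwargs": {
  "commands": "0 0 -0.21 0 0; 0 0 -0.21 0 0; 0 0 0 0.25 0; 0 0 0 0.25 0; 0 0.066 -0.112 0 0; 0 0.046 -0.015 0 0; 0 0.046 -0.015 0 0; 0 0 0 0 0"
}}

```text
clock: 15.65
tcp_pos: [422.2, 167.0, 21.2]
ee_rot: [-0.001, 1.0, 0.001, 0.001]
force: [1.0, 0.2, 0.1]
opening: 0.3
grip_force: 0.5
```

```bash
python3 st.py
```

```text
15.65 [422.16328885 166.98293467  21.16554801] [1.00147381 0.18435333 0.07592701] 115.72101049025821 209.76709077978285
scene red 63 [562.8  25.3] ang 43.63 pca 42.38 rmax 99.2
scene stud 13 [600.7  58.2] r 118.7 ang 42.5
scene blue 107 [443.5 125.1] tail ang 135.9 rmax 37.9 piv-blob [448.5 120.4]
top red 77 [561.   20.6] ang 41.66 pca 42.91 rmax 97.1
top stud 18 [597.1  52.4] r 112.1 ang 41.6
top blue 555 [412.3 161.6] tail ang 130.3 rmax 111.2 piv-blob [452.8 116.7]
```

Request:
{"fn": "play_rows", "kwargs": {
  "commands": "0 0.033 -0.030 0 0; 0 0.033 -0.030 0 0; 0 0.021 -0.028 0 0; 0 0.021 -0.028 0 0; 0 0.010 -0.022 0 0; 0 0 0 0 0; 0 0 0 0 0; 0 0 0 0 0"
}}

```text
clock: 16.75
tcp_pos: [397.7, 138.2, 19.8]
ee_rot: [-0.001, 1.0, -0.0, -0.001]
force: [-0.6, -0.2, -0.4]
opening: 0.4
grip_force: 0.0
```

Request:
{"fn": "play_rows", "kwargs": {
  "commands": "0 0.003 -0.010 0 0; 0 0 0 0 0; 0 0 -0.010 0 0; 0 0 0 0 0; 0 0 -0.010 0 0; 0 0 0 0 0; 0 0 0 0 0; 0 0 0 0 0"
}}

```text
clock: 17.75
tcp_pos: [397.4, 133.6, 20.1]
ee_rot: [-0.001, 1.0, 0.001, -0.0]
force: [-1.5, 6.4, -1.8]
opening: 0.5
grip_force: 3.1
```

```bash
python3 st.py
```

```text
17.75 [397.43642884 133.58555695  20.08198157] [-1.53010231  6.44399815 -1.84890569] 126.65112406078437 193.9280019482924
scene red 63 [562.4  24.9] ang 43.62 pca 42.57 rmax 103.1
scene stud 12 [600.9  58.3] r 118.9 ang 42.48
scene blue 98 [440.7 119.5] tail ang -177.1 rmax 47.4 piv-blob [449.1 119.8]
top red 77 [561.   20.5] ang 41.66 pca 42.9 rmax 97.1
top stud 18 [597.1  52.4] r 112.2 ang 41.59
top blue 522 [406.6 135.6] tail ang 156.8 rmax 111.1 piv-blob [450.1 116.3]
```

Request:
{"fn": "play_rows", "kwargs": {
  "commands": "0 0 -0.010 0 0; 0 0 -0.010 0 0; 0 0 0 0 0; 0 0 0 0 0; 0 0 0 0 0; 0 0 0 0 0; 0 0 0 0 0; 0 0 0 0 0"
}}

```text
clock: 18.85
tcp_pos: [397.5, 133.2, 20.2]
ee_rot: [-0.003, 1.0, 0.002, 0.0]
force: [-3.2, 16.8, -4.1]
opening: 0.2
grip_force: 8.4
```

The force rose to 17 N with no further motion, so the lever is on its stop. I'll back off, lift away and check.

Request:
{"fn": "play_rows", "kwargs": {
  "commands": "0 0 0.05 0 0; 0 -0.02 0.1 0 0; 0 0 0 -0.25 0; 0 0 0 -0.25 0; 0 0 0.24 0 0; 0 0 0.24 0 0; 0 0 0.24 0 0; 0 0 0 0 0"
}}

```text
clock: 19.85
tcp_pos: [401.2, 305.3, 120.0]
ee_rot: [-0.003, 1.0, 0.0, 0.0]
force: [-0.1, -1.5, -0.5]
opening: 0.2
grip_force: 0.0
```

```bash
python3 st.py; python3 - <<'E'
from h import *
i,_=capture("top"); j,_=capture("scene")
a=cv2.resize(i[165:275,250:370,::-1],None,fx=3.3,fy=3.3,interpolation=2);b=cv2.resize(j[140:250,300:420,::-1],None,fx=3.3,fy=3.3,interpolation=2)
cv2.imwrite("pics/c6.png",np.hstack([a,b]))
E
```

```text
19.85 [401.23684563 305.30226081 119.95384197] [-0.10564132 -1.49974817 -0.47457301] 108.88472838603624 345.9227050431775
scene red 62 [562.7  25.2] ang 43.62 pca 42.71 rmax 99.2
scene stud 12 [600.9  58.4] r 119.0 ang 42.5
scene blue 124 [430.4 118.8] tail ang -176.9 rmax 74.2 piv-blob [449.1 119.8]
top red 77 [561.   20.6] ang 41.66 pca 42.88 rmax 97.1
top stud 18 [597.1  52.5] r 112.2 ang 41.59
top blue 122 [427.4 115. ] tail ang -172.5 rmax 73.0 piv-blob [446.9 117.4]
```

View pics/c6.png

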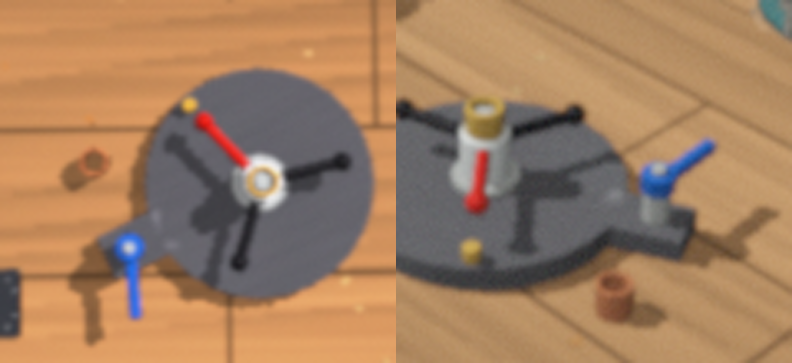

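The red arm points at the stud, the lever lies home, and the ferrule and spare haven't moved. I'm handing in.

```bash
python3 -c "
from rig import close_job
print(close_job())"
```

```text
the job is handed in; nothing more can be done
None
```

I handed the job in at about 20 s: the red arm points at the brass stud to within about 1° by the cameras, the clamp lever is on its stop, the ferrule is still on its spindle, and nothing else on the bench was touched.

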